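# Open the extraction damper to its set-point, then stand the fixer on the grille

## Task

First open the extraction: swing the red damper lever round until its nose points at the middle of the yellow set-point marker, and let go of it. Only then pick up the white bottle with the red cap and stand it upright in the middle of the dark grille, setting it down without dropping it. Leave the yellow marker where it is set, and leave the other bottles standing where they are.

Things in the scene. Friction and masses are not known exactly. Their poses are not given: they have to be found in the camera images.
- grille (a point): centre of the top surface of the dark slotted grille, 190 mm (its x) by 130 mm (its y), 40 mm above the worktop, on the left half of a white bench extraction unit (200 x 320 mm, fixed to the worktop). Axes: z up, x away from the robot along the unit's depth, y to the left; the unit may be turned some 15 degrees either way. The raised damper housing adjoins the grille on its -y side: it begins 70 mm from the grille's centre and its top is 55 mm above the worktop
- pivot (a point): vertical axis of the damper lever, on the raised right half of the unit, at the height of the lever's nose (67 mm above the worktop); same axes as the grille
- damper_lever (a joint): angle of the red lever in rad about the vertical pivot, -0.8 (shut, stop) to 0.8 (fully open, stop). At 0 it points to -x of the unit; it turns anticlockwise seen from above as the value grows, the nose moving from the grille side (+y) to -y. Friction of 0.1 Nm holds it where it is left. Fingers closing across the lever carry its grip surely; closing along it they slip
- lever_grip (a point): middle of the upright black round grip on the red lever, 66 mm from the pivot: 22 mm in diameter; its upper, full-width part is 30 mm high and ends 122 mm above the worktop; this point is 102 mm above the worktop; the lever arm under the grip is 16 mm wide and its top is 72 mm above the worktop. It turns with the lever
- lever_nose (a point): point of the red lever's thin nose, 92 mm from the pivot, on the line pivot to grip, 67 mm above the worktop
- set_point (a point): where the nose must come: at the inner point of the yellow set-point marker (a 12 mm wide, 10 mm high yellow block just outside the nose's path, its top 66 mm above the worktop), 92 mm from the pivot, at the height of the nose. The marker sits very stiffly at any angle from about -0.25 to 0.75 rad on the same axis and in the same sense as the lever
- fixer_bottle_centre (a point): centre, half-way up, of the white round bottle with red cap, 52 mm in diameter and 108 mm high, about 0.2 kg, upright on the worktop; the point is 54 mm above its underside, z up; the full-width body reaches about 70 mm up, the narrower cap is above
- square_bottle_centre (a point): centre of the white flat bottle with blue cap and spout, 45 x 70 x 168 mm; bystander
- stain_bottle_centre (a point): centre of the amber dropper bottle with black top, 38 mm in diameter, 116 mm high, the one near the two white bottles (another like it is fixed at the back); bystander

How it is judged:
By the outcome, as a careful person would: the job done as asked, in the order asked, and still so for the second after the job is handed in, with the robot touching nothing.
It also fails if it takes over 58 s, if anything falls off the work surface, if the arm or the gripper's body presses on something with over 40 N, if the wrist force passes 120 N, or if a joint passes its speed limit or range.

## Robot

A 7-joint arm with a two-finger parallel gripper is mounted at the origin on a cart in front of the work surface, level with it; the furniture and walls round the work are solid. World frame = base frame: x ahead of the robot, y to its left, z up, the work surface at z = 0. Lengths are in m, angles in rad, forces in N, time in s.
With the tool pointing down it reaches from about 0.425 to 0.95 m from the base axis. Payload 4.7 kg.
Tool frame: the origin (TCP) lies midway between the tips of the shut fingers; the grasp point (between the pads) lies 19 mm behind it; z points along the fingers, y is the line along which they close (so a half turn about z gives the same grasp; the last joint's range is limited). The gripper opens to 87 mm and grips with 3 to 60 N. Pads are 19 mm wide; open, the fingers measure 117 mm over their backs; the gripper's body (75 mm by 190 mm) begins 51 mm behind the grasp point.
Start: joints at [-1.313, 0.469, -0.049, 1.532, 0.024, 1.141, -0.082], TCP at [0.191, 0.647, 0.223] pointing down, gripper open.
Joint ranges: [-2.59, 2.59], [-0.33, 1.99], [-1.39, 1.29], [0.1, 2.45], [-1.04, 4.18], [0.21, 1.99], [-2.66, 2.66]. Speed limits (rad/s): [2.57, 2.57, 3.14, 3.14, 3.14, 3.14, 3.14].

## Interface

Orientations are given as [roll, pitch, yaw] about the fixed x, y, z axes, in that order (R = Rz(yaw) Ry(pitch) Rx(roll)).
In Python, from bench import * gives the robot as it stands.
- The arm moves only by the tool drive_tool, never from a script. Its argument "moves" is text: rows parted by semicolons, each of 7 numbers parted by spaces: the shift along the tool's x, y, z in cm, then the turn, a rotation vector about the tool's x, y, z in rad, then the closure, from 0 (fully open) to 1 (shut). In form: tx ty tz rx ry rz gripper; .... A call has exactly 5 rows; each row is the pose to reach, as a shift and turn from the pose commanded when the call began, along the tool's axes at that moment; what a row does not reach only later rows make up. A row lasts 1/8 s, in which the tool goes at most 62.5 mm and 10.7 degrees, less where a joint would pass 70% of its speed; a pose out of reach is approached as far as the arm can. A call with a gripper value outside its range is refused whole. The fingers move at their own pace and stop on an object; "newtons" is the grip in N (left out, the last holds). Time passes only in rows, so rows that repeat a pose let the fingers close, or fill a call up. It gives the time, the measured TCP pose, the force, the opening and the grip force at its end, in the units of the state.
- get_state(): the state, without advancing time (a new reading comes with each control period).
- camera(name): name is "scene" or "top"; returns the picture (384x512x3 uint8, red, green, blue); there is no depth.
- calibration(name): a dict with "fx", "fy", "cx", "cy" (pixels), "world_from_camera" (4x4, takes a point from camera to world coordinates). Camera axes: x right, y down, z forward; pixel columns grow to the right and rows downward; lengths in m; the calibration is good to about 2 mm. A picture is of the moment at which its call begins. calibration takes no time and is no camera call.
- job_done(): hands the job in; it is judged then, once.
The state is a dict: "time": time; "joint_pos": joint angles; "qvel": joint speeds; "tau": joint torques, N m; "tool_pos": TCP position; "eef_rot": TCP orientation; "ft_force": force on the tool from outside, world axes, zero at the start; "torque": the same for the moment, N m; "finger_gap": finger opening in m; "grip_force": force on a finger pad.
Only numpy, scipy, OpenCV 4.12 (cv2) and the standard library are available. Lean on these libraries where they do the work, as an engineer would, in place of code of your own. Each camera call takes 0.05 s, during which the arm holds its last target. There are 200 camera calls.

## Working session

There is one attempt and no reset: what is moved stays moved. The work goes in short steps, Python scripts to look and compute and a tool call to move; the robot and the scene stay as the last step left them, time stands still between calls to the robot, and variables do not carry over. Pictures are saved under pics/ and viewed, at most 10 in all, crops included, and the job is handed in when it is done.

Besides the shell and the picture viewer there is one more tool, called after "Call:" as name(argument=value, ...), one argument or row to a line, values as JSON. drive_tool: Moves the arm, as the interface text tells. Its arguments: {"type":"object","properties":{"moves":{"type":"string"},"newtons":{"type":"number"}},"required":["moves"]}

```bash
mkdir -p pics; python3 - <<'E'
from bench import *
import cv2
for n in("scene","top"):
    im=camera(n); cv2.imwrite(f"pics/{n}0.png",cv2.resize(im[:,:,::-1],(800,600),interpolation=cv2.INTER_CUBIC))
    c=calibration(n); print(n,c["fx"],c["fy"],c["cx"],c["cy"],c["world_from_camera"])
s=get_state();print(s["tool_pos"],s["eef_rot"],s["time"],s["finger_gap"])
E
```

```text
scene 398.13361926352246 398.13361926352246 250.10705510147451 194.40658127771871 [[ 0.60398993 -0.60067647  0.5238167   0.08237014]
 [-0.79695276 -0.46170955  0.38947476 -0.20401179]
 [ 0.00790285 -0.652696   -0.75757869  0.76331964]
 [ 0.          0.          0.          1.        ]]
top 362.9708407050381 362.9708407050381 253.26682015826 189.2961896141193 [[ 0.17798152 -0.96426648  0.19624664  0.37170078]
 [-0.98403232 -0.17405661  0.0372114   0.12467456]
 [-0.00172368 -0.19973598 -0.97984824  0.93472309]
 [ 0.          0.          0.          1.        ]]
[0.19075488 0.64692188 0.22158815] [-3.13978772e+00  3.12400737e-05  2.85485117e+00] 0.1 0.08678319694461584
```

View pics/scene0.png

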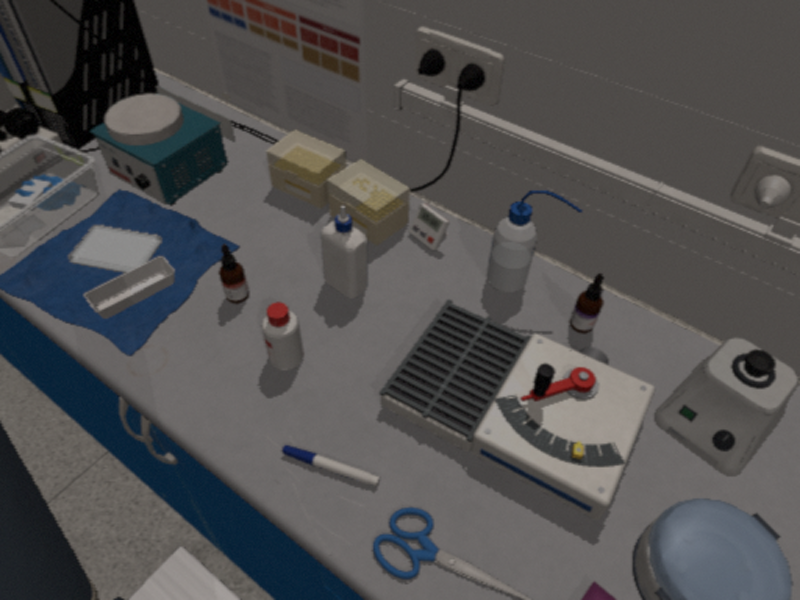

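View pics/top0.png

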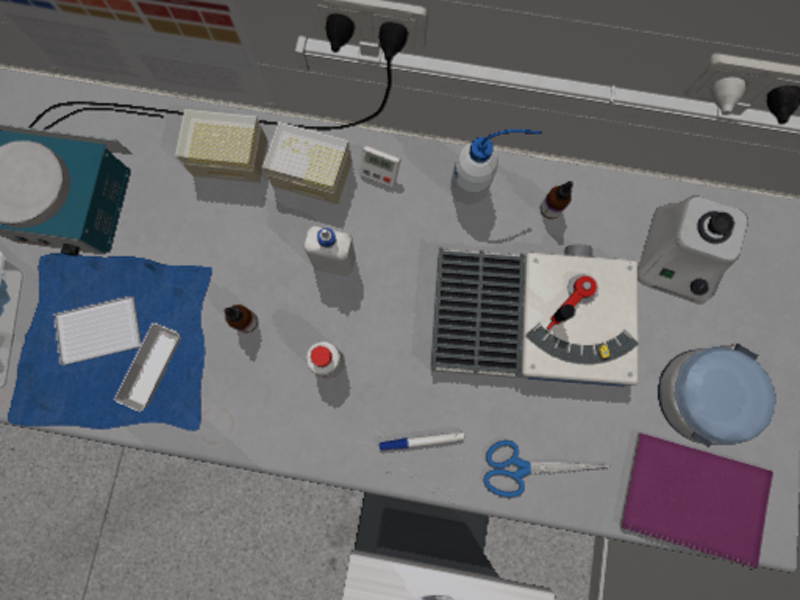

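The top view shows the grille around (480,312), the pivot (583,287), the grip top (564,314), the yellow marker (604,351) and the red cap (321,355). I'll enlarge it.

```bash
python3 - <<'E'
import cv2
a=cv2.imread("pics/top0.png");b=cv2.imread("pics/scene0.png")
c=cv2.resize(a[230:400,420:650],None,fx=3.45,fy=3.45,interpolation=cv2.INTER_CUBIC);print(c.shape)
cv2.imwrite("pics/c1.png",c)
d=cv2.resize(b[290:520,370:670],None,fx=2.6,fy=2.6,interpolation=cv2.INTER_CUBIC);print(d.shape)
cv2.imwrite("pics/c2.png",d)
E
```

```text
(586, 794, 3)
(598, 780, 3)
```

View pics/c1.png

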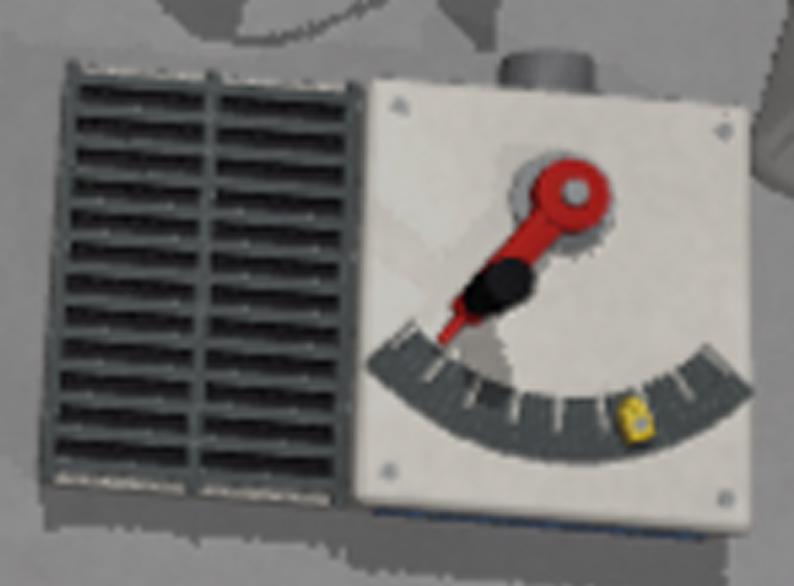

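View pics/c2.png

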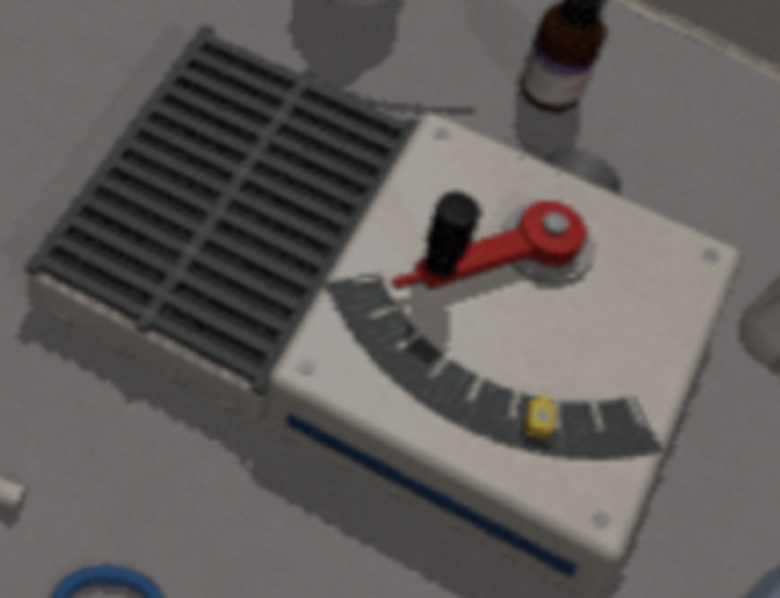

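```bash
cat > h.py <<'E'
import numpy as np
from bench import *
def ray(n,p,z):
    c=calibration(n);T=np.array(c["world_from_camera"])
    d=T[:3,:3]@[(p[0]-c["cx"])/c["fx"],(p[1]-c["cy"])/c["fy"],1]
    return T[:3,3]+d*(z-T[2,3])/d[2]
t=lambda u,v:((u+.5)/3.45/1.5625+420/1.5625-.5,(v+.5)/3.45/1.5625+230/1.5625-.5)
s=lambda u,v:((u+.5)/2.6/1.5625+370/1.5625-.5,(v+.5)/2.6/1.5625+290/1.5625-.5)
f=lambda u,v:((u+.5)/1.5625-.5,(v+.5)/1.5625-.5)
E
python3 - <<'E'
from h import *
np.set_printoptions(precision=4,suppress=True)
P={}
for k,a,b,z in [("pivot",(575,190),(557,222),.08),("nose",(443,342),(397,283),.067),("grip",(507,277),(460,208),.122),
 ("mark",(635,417),(542,405),.066),("g1",(72,70),(207,32),.04),("g2",(355,85),(415,122),.04),("g3",(345,500),(262,385),.04),("g4",(45,482),(35,268),.04)]:
    P[k]=A,B=ray("top",t(*a),z),ray("scene",s(*b),z);print(k,A,B)
print("cap",ray("top",f(320,355),.108),ray("scene",f(278,311),.108))
print("cx",ray("top",f(238,312),.116),ray("top",f(326,236),.168))
M={k:(v[0]+v[1])/2 for k,v in P.items()}
G=sum(M[k] for k in("g1","g2","g3","g4"))/4
ax=M["g1"]+M["g2"]-M["g3"]-M["g4"];ay=M["g1"]+M["g4"]-M["g2"]-M["g3"]
print("grille",G,np.linalg.norm(ax)/2,np.linalg.norm(ay)/2,"yaw",np.arctan2(ax[1],ax[0]),np.arctan2(-ay[0],ay[1]))
yw=np.arctan2(ax[1],ax[0])
for j in(0,1):
  for k in("nose","grip","mark"):
    d=P[k][j]-P["pivot"][j];print(j,k,np.hypot(*d[:2]),(np.arctan2(d[1],d[0])-yw-np.pi+np.pi)%(2*np.pi)-np.pi)
E
```

```text
pivot [ 0.6126 -0.1287  0.08  ] [ 0.6115 -0.1301  0.08  ]
nose [ 0.5365 -0.0823  0.067 ] [ 0.5385 -0.0809  0.067 ]
grip [ 0.5583 -0.0923  0.122 ] [ 0.558 -0.094  0.122]
mark [ 0.5184 -0.1707  0.066 ] [ 0.5214 -0.1694  0.066 ]
g1 [0.6397 0.1007 0.04  ] [0.6405 0.0992 0.04  ]
g2 [ 0.6562 -0.0324  0.04  ] [ 0.6561 -0.0317  0.04  ]
g3 [ 0.4619 -0.0541  0.04  ] [ 0.4628 -0.052   0.04  ]
g4 [0.4457 0.0812 0.04  ] [0.4483 0.0798 0.04  ]
cap [0.4313 0.2495 0.108 ] [0.4307 0.2485 0.108 ]
cx [0.4711 0.3794 0.116 ] [0.5928 0.2664 0.168 ]
grille [0.5514 0.0238 0.04  ] 0.19447956623575152 0.13367234422760782 yaw 0.10428430164720275 0.11770187816356469
0 nose 0.08918662329365055 -0.6512947490653525
0 grip 0.06544117498199375 -0.6947725692365929
0 mark 0.10312918181153352 0.31450453340969275
1 nose 0.08807169871706551 -0.6968909814066229
1 grip 0.06461632180741878 -0.6985800911014404
1 mark 0.09828943742441128 0.306663643611806
```

```bash
cat >> h.py <<'E'
from scipy.spatial.transform import Rotation as Ro
def to(x,y,z,yaw):
    q=get_state();R=Ro.from_euler("xyz",q["eef_rot"]);W=Ro.from_euler("xyz",[np.pi,0,yaw])
    sh=R.inv().apply(np.array([x,y,z])-q["tool_pos"])*100
    print("at",np.round(q["tool_pos"],4),np.round(q["eef_rot"],3),"t",q["time"],"shift cm",sh.round(2),"rot",(R.inv()*W).as_rotvec().round(3))
E
python3 -c "
from h import *
to(.558,-.093,.2,2.551)"
```

```text
at [0.1908 0.6469 0.2216] [-3.14   0.     2.855] t 0.1 shift cm [-56.15 -60.58   2.27] rot [-0.002  0.     0.304]
```

Call:
drive_tool(
  moves="-56.15 -60.6 0 0 0 0.304 0; -56.15 -60.6 0 0 0 0.304 0; -56.15 -60.6 0 0 0 0.304 0; -56.15 -60.6 0 0 0 0.304 0; -56.15 -60.6 0 0 0 0.304 0",
  newtons=20,
)

```text
time: 0.72
tool_pos: [0.3304, 0.3654, 0.2224]
eef_rot: [-3.142, 0.0, 2.551]
ft_force: [1.0, 0.3, 1.4]
finger_gap: 0.0872
grip_force: 0.0
```

```bash
python3 -c "
from h import *
to(.558,-.093,.2,2.551)"
```

```text
at [0.3304 0.3654 0.2224] [-3.142  0.     2.551] t 0.725 shift cm [-44.43 -25.39   2.24] rot [-0.  0. -0.]
```

Call:
drive_tool(
  moves="-44.4 -25.4 0 0 0 0 0; -44.4 -25.4 0 0 0 0 0; -44.4 -25.4 0 0 0 0 0; -44.4 -25.4 0 0 0 0 0; -44.4 -25.4 0 0 0 0 0",
)

```text
time: 1.35
tool_pos: [0.469, 0.0857, 0.2225]
eef_rot: [3.141, -0.0, 2.551]
ft_force: [-0.4, 0.7, -0.4]
finger_gap: 0.0869
grip_force: 0.0
```

```bash
python3 -c "
from h import *
to(.558,-.093,.15,2.551)"
```

```text
at [0.469  0.0857 0.2225] [ 3.141 -0.     2.551] t 1.35 shift cm [-17.34  -9.89   7.25] rot [ 0. -0.  0.]
```

Call:
drive_tool(
  moves="-17.3 -9.9 3 0 0 0 0; -17.3 -9.9 3 0 0 0 0; -17.3 -9.9 3 0 0 0 0; -17.3 -9.9 4 0 0 0 0; -17.3 -9.9 7 0 0 0 0",
)

```text
time: 1.98
tool_pos: [0.5582, -0.0923, 0.1525]
eef_rot: [3.141, 0.002, 2.548]
ft_force: [0.1, 0.8, 1.2]
finger_gap: 0.0871
grip_force: 0.0
```

```bash
python3 -c "
from h import *
import cv2
to(.558,-.093,.083,2.551)
a=camera('scene');cv2.imwrite('pics/s3.png',cv2.resize(a[150:350,210:450,::-1],(720,600)))"
```

```text
at [ 0.5582 -0.0923  0.1525] [3.141e+00 2.000e-03 2.548e+00] t 1.975 shift cm [-0.01 -0.07  6.95] rot [ 0.001  0.002 -0.003]
```

View pics/s3.png

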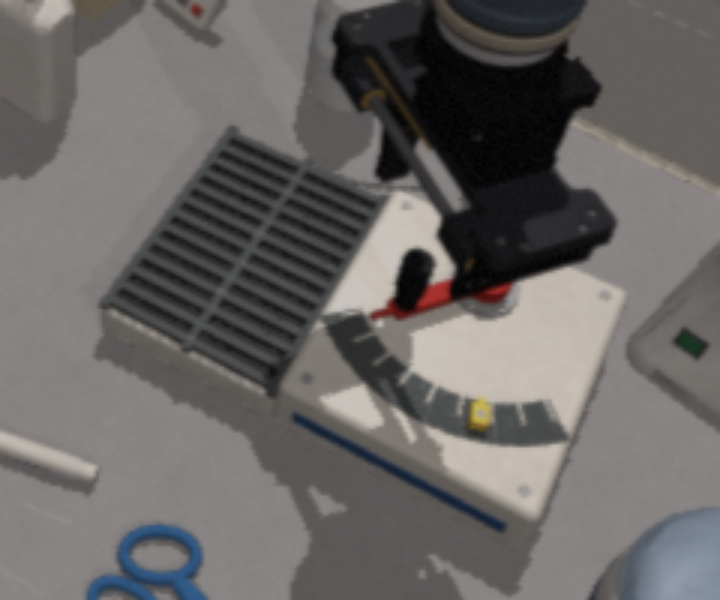

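The fingers straddle the grip at (415,275), one of them near (470,270). I'll descend and close.

Call:
drive_tool(
  moves="0 0 4 0 0 0 0; 0 0 6.9 0 0 0 0; 0 0 6.9 0 0 0 0; 0 0 6.9 0 0 0 0.6; 0 0 6.9 0 0 0 0.9",
  newtons=25,
)

```text
time: 2.65
tool_pos: [0.5582, -0.0909, 0.085]
eef_rot: [3.14, 0.002, 2.551]
ft_force: [-0.5, 0.3, -0.3]
finger_gap: 0.0742
grip_force: 0.0
```

Call:
drive_tool(
  moves="0 0 0 0 0 0 0.95; 0 0 0 0 0 0 0.95; 0 0 0 0 0 0 0.95; 0 0 0 0 0 0 0.95; 0 0 0 0 0 0 0.95",
)

```text
time: 3.28
tool_pos: [0.5571, -0.091, 0.0835]
eef_rot: [-3.142, -0.0, 2.551]
ft_force: [-0.4, -0.9, 0.5]
finger_gap: 0.025
grip_force: 1.0
```

```bash
cat >> h.py <<'E'
PV=np.array([.612,-.1294])
def arc(n,step):
    q=get_state();R=Ro.from_euler("xyz",q["eef_rot"]);p=q["tool_pos"]
    print("at",p.round(4),q["eef_rot"].round(3) if hasattr(q["eef_rot"],"round") else q["eef_rot"],q["ft_force"],q["finger_gap"])
    d=np.array(p[:2])-PV;print("r",np.hypot(*d),"a",np.arctan2(-d[1],-d[0]))
    for i in range(1,n+1):
        r=Ro.from_euler("z",i*step);w=r.apply([*d,0])-[*d,0]
        print((R.inv().apply(w)*100).round(2),-round(i*step,3))
E
python3 -c "
from h import *
arc(5,.15)"
```

```text
at [ 0.5571 -0.091   0.0835] [-3.142 -0.     2.551] [-0.42582662 -0.92540427  0.45895513] 0.02501151808909349
r 0.06695485408170843 a -0.6100347559980113
[-0.06 -1.    0.  ] -0.15
[-0.26 -1.98  0.  ] -0.3
[-0.61 -2.92  0.  ] -0.45
[-1.1 -3.8  0. ] -0.6
[-1.71 -4.6   0.  ] -0.75
```

Call:
drive_tool(
  moves="0 0 0 0 0 0 1; 0 0 0 0 0 0 1; 0 0 0 0 0 0 1; -0.06 -1 0 0 0 -0.15 1; -0.26 -1.98 0 0 0 -0.3 1",
)

```text
time: 3.9
tool_pos: [0.5482, -0.1091, 0.0834]
eef_rot: [3.141, 0.0, 2.855]
ft_force: [1.0, -1.5, -2.0]
finger_gap: 0.0212
grip_force: 25.0
```

```bash
python3 -c "
from h import *
arc(5,.14)"
```

```text
at [ 0.5482 -0.1091  0.0834] [3.141 0.    2.855] [ 0.97317447 -1.46830413 -2.03951386] 0.021231479977168736
r 0.06694846573886137 a -0.30879130053607773
[-0.04 -0.94 -0.  ] -0.14
[-0.22 -1.86 -0.  ] -0.28
[-0.52 -2.74 -0.  ] -0.42
[-0.94 -3.58 -0.  ] -0.56
[-1.48 -4.35 -0.  ] -0.7
```

Call:
drive_tool(
  moves="-0.04 -0.94 0 0 0 -0.14 1; -0.22 -1.86 0 0 0 -0.28 1; -0.52 -2.74 0 0 0 -0.42 1; -0.94 -3.58 0 0 0 -0.56 1; -1.48 -4.35 0 0 0 -0.7 1",
)

```text
time: 4.53
tool_pos: [0.5503, -0.1559, 0.0835]
eef_rot: [-3.141, 0.001, -2.73]
ft_force: [1.8, -2.0, -2.0]
finger_gap: 0.0208
grip_force: 25.0
```

```bash
python3 -c "
from h import *
import cv2
arc(2,.02)
a=camera('scene')[200:320,290:440,::-1];b=camera('top')[170:260,320:430,::-1]
cv2.imwrite('pics/s4.png',np.hstack([cv2.resize(x,(400,400),interpolation=cv2.INTER_CUBIC) for x in (cv2.resize(a,(480,480))[120:420,90:390],cv2.resize(b,(440,440)))]))"
```

```text
at [ 0.5503 -0.1559  0.0835] [-3.141e+00  1.000e-03 -2.730e+00] [ 1.80090779 -2.01364736 -1.97188332] 0.020796230020680463
r 0.06715981471336975 a 0.40550373358214953
[-0.   -0.13  0.  ] -0.02
[-0.   -0.27  0.  ] -0.04
```

View pics/s4.png

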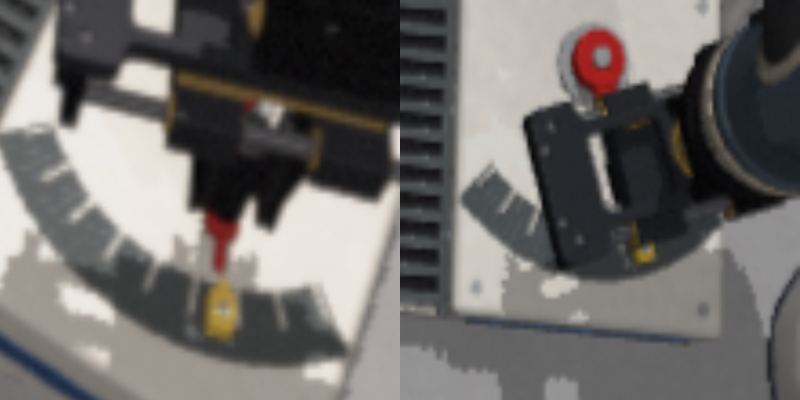

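The nose tip (219,268) in the scene crop points right at the marker (220,297). I'll let go, rise and measure with a clear view.

Call:
drive_tool(
  moves="0 0 0 0 0 0 0; 0 0 0 0 0 0 0; 0 0 0 0 0 0 0; 0 0 0 0 0 0 0; 0 0 0 0 0 0 0",
)

```text
time: 5.25
tool_pos: [0.55, -0.1546, 0.0835]
eef_rot: [3.141, 0.0, -2.732]
ft_force: [0.9, -0.6, -0.2]
finger_gap: 0.0634
grip_force: 0.0
```

Call:
drive_tool(
  moves="0 0 -5 0 0 0 0; 0 0 -11 0 0 0 0; -6 0 -13.5 0 0 0 0; -10 12 -13.5 0 0 0 0; -10 18 -13.5 0 0 0 0",
)

```text
time: 5.88
tool_pos: [0.5848, -0.0069, 0.2185]
eef_rot: [-3.141, 0.001, -2.733]
ft_force: [0.9, 0.5, -0.5]
finger_gap: 0.087
grip_force: 0.0
```

```bash
python3 -c "
from h import *
import cv2
to(.431,.249,.22,-2.73)
a=camera('scene')[200:320,290:440,::-1];b=camera('top')[170:260,320:430,::-1]
cv2.imwrite('pics/s5.png',np.hstack([cv2.resize(x,(400,400),interpolation=cv2.INTER_CUBIC) for x in (a[20:110,30:120],b[:90,10:100])]))"
```

```text
at [ 0.5848 -0.0069  0.2185] [-3.141e+00  1.000e-03 -2.733e+00] t 5.875 shift cm [ 3.95 29.59 -0.16] rot [-0.     0.001 -0.003]
```

View pics/s5.png

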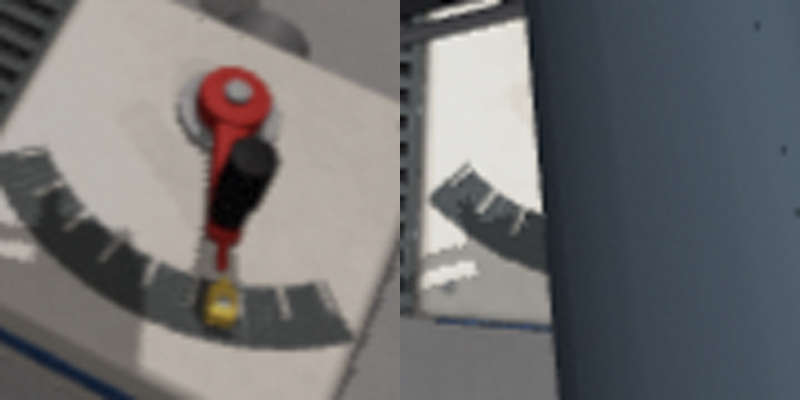

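```bash
python3 -c "
from h import *
k=lambda u,v:((u+.5)*.225+319.5,(v+.5)*.225+219.5)
for n,p,z in [('piv',(238,92),.08),('nose',(222,270),.067),('noseroot',(225,235),.067),('grip',(256,157),.122),('mark',(222,300),.066),('markin',(222,282),.066)]:
  w=ray('scene',k(*p),z);d=w[:2]-PV
  print(n,w.round(4),np.hypot(*d).round(4),np.arctan2(-d[1],-d[0]).round(3))
to(.431,.249,.22,2.8)
"
```

```text
piv [ 0.61 -0.13  0.08] 0.0021 0.307
nose [ 0.5294 -0.1646  0.067 ] 0.0898 0.403
noseroot [ 0.5462 -0.1579  0.067 ] 0.0718 0.409
grip [ 0.5518 -0.1553  0.122 ] 0.0655 0.407
mark [ 0.5168 -0.1711  0.066 ] 0.1039 0.413
markin [ 0.5247 -0.1672  0.066 ] 0.0951 0.409
at [0.5828 0.0009 0.2181] [ 3.136e+00  1.000e-03 -2.720e+00] t 5.975 shift cm [ 3.68 28.85 -0.04] rot [ 0.005 -0.001  0.764]
```

The lever is within about 0.01 rad of the marker and released. Next is the bottle.

```bash
python3 -c "
from h import *
to(.431,.249,.2185,3.3)"
```

```text
at [0.5828 0.0009 0.2181] [ 3.136e+00  1.000e-03 -2.720e+00] t 5.975 shift cm [ 3.68 28.85  0.11] rot [ 0.005 -0.     0.264]
```

Call:
drive_tool(
  moves="3.7 28.9 0 0 0 0.26 0; 3.7 28.9 0 0 0 0.26 0; 3.7 28.9 0 0 0 0.26 0; 3.7 28.9 0 0 0 0.26 0; 3.7 28.9 0 0 0 0.26 0",
)

```text
time: 6.6
tool_pos: [0.4335, 0.2438, 0.2185]
eef_rot: [3.141, 0.0, -2.99]
ft_force: [0.2, 0.3, -0.4]
finger_gap: 0.0874
grip_force: 0.0
```

Call:
drive_tool(
  moves="0 0 0 0 0 0 0; 0 0 0 0 0 0 0; 0 0 0 0 0 0 0; 0 0 0 0 0 0 0; 0 0 0 0 0 0 0",
)

```text
time: 7.22
tool_pos: [0.4355, 0.2411, 0.2183]
eef_rot: [-3.142, 0.0, -2.994]
ft_force: [0.1, 0.3, 0.0]
finger_gap: 0.0871
grip_force: 0.0
```

```bash
python3 -c "
from h import *
import cv2
to(.431,.249,.043,3.3)
a=camera('scene')[150:270,110:270,::-1];cv2.imwrite('pics/s6.png',cv2.resize(a,(640,480)))"
```

```text
at [0.4355 0.2411 0.2183] [-3.142  0.    -2.994] t 7.225 shift cm [ 0.33  0.85 17.53] rot [-0.    0.   -0.01]
```

View pics/s6.png

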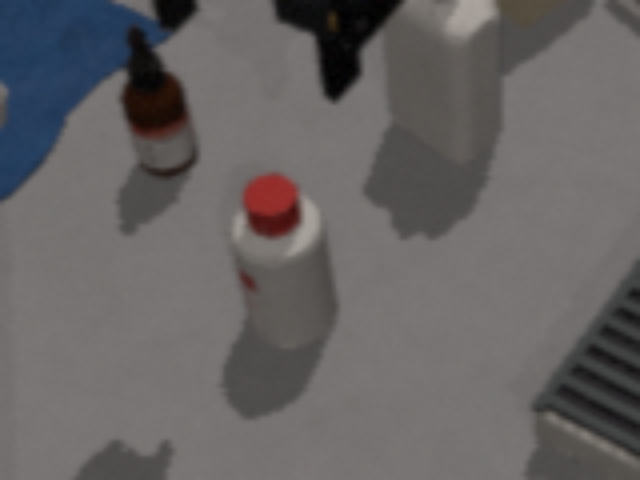

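The cap top centre (272,196) in this crop matches the first fix and the bottle stands free, so I'll descend.

Call:
drive_tool(
  moves="0.3 0.8 3 0 0 0 0; 0.3 0.8 7 0 0 0 0; 0.3 0.8 11 0 0 0 0; 0.3 0.8 15 0 0 0 0; 0.3 0.8 17.3 0 0 0 0",
)

```text
time: 7.9
tool_pos: [0.4302, 0.2485, 0.0434]
eef_rot: [-3.141, -0.002, -2.992]
ft_force: [0.2, 0.4, 0.8]
finger_gap: 0.0868
grip_force: 0.0
```

Call:
drive_tool(
  moves="0 0 0 0 0 0 0.1; 0 0 0 0 0 0 0.7; 0 0 0 0 0 0 0.7; 0 0 0 0 0 0 0.7; 0 0 0 0 0 0 0.7",
  newtons=20,
)

```text
time: 8.52
tool_pos: [0.4313, 0.2496, 0.046]
eef_rot: [3.141, 0.001, -2.992]
ft_force: [-0.1, 0.3, 2.8]
finger_gap: 0.0514
grip_force: 20.0
```

Call:
drive_tool(
  moves="0 0 0 0 0 0 0.7; 0 0 -2 0 0 0 0.7; 0 0 -6 0 0 0 0.7; 0 0 -10 0 0 0 0.7; 0 0 -10 0 0 0 0.7",
  newtons=25,
)

```text
time: 9.15
tool_pos: [0.4326, 0.2501, 0.1477]
eef_rot: [3.139, 0.005, -2.993]
ft_force: [-0.1, -0.1, -2.9]
finger_gap: 0.0508
grip_force: 25.0
```

```bash
python3 -c "
from h import *
to(.5515,.024,.146,-2.992)"
```

```text
at [0.4326 0.2501 0.1477] [ 3.139  0.005 -2.993] t 9.15 shift cm [ -8.4  -24.12   0.15] rot [ 0.003  0.005 -0.001]
```

Lifted: the wrist force reads about 2.9 N more weight. I'll carry it over slowly.

Call:
drive_tool(
  moves="-1 -3 0 0 0 0 0.7; -2.5 -7.5 0 0 0 0 0.7; -4.2 -12.2 0 0 0 0 0.7; -6 -17 0 0 0 0 0.7; -7.4 -21.3 0 0 0 0 0.7",
)

```text
time: 9.78
tool_pos: [0.5353, 0.0474, 0.1434]
eef_rot: [-3.141, -0.003, -2.993]
ft_force: [0.6, 0.5, -1.5]
finger_gap: 0.0508
grip_force: 25.0
```

Call:
drive_tool(
  moves="-0.5 -1.5 0 0 0 0 0.7; -1 -2.8 0 0 0 0 0.7; -1 -2.8 0 0 0 0 0.7; -1 -2.8 0 0 0 0 0.7; -1 -2.8 0 0 0 0 0.7",
)

```text
time: 10.4
tool_pos: [0.5495, 0.0247, 0.1453]
eef_rot: [3.141, -0.0, -2.99]
ft_force: [-1.4, -0.1, -2.7]
finger_gap: 0.0512
grip_force: 25.0
```

```bash
python3 -c "
from h import *
import cv2
to(.5515,.024,.086,-2.992)
a=camera('scene')[120:300,200:440,::-1];cv2.imwrite('pics/s7.png',cv2.resize(a,(800,600)))"
```

```text
at [0.5495 0.0247 0.1453] [ 3.141 -0.    -2.99 ] t 10.4 shift cm [-0.19 -0.1   5.93] rot [ 0.001 -0.     0.002]
```

View pics/s7.png

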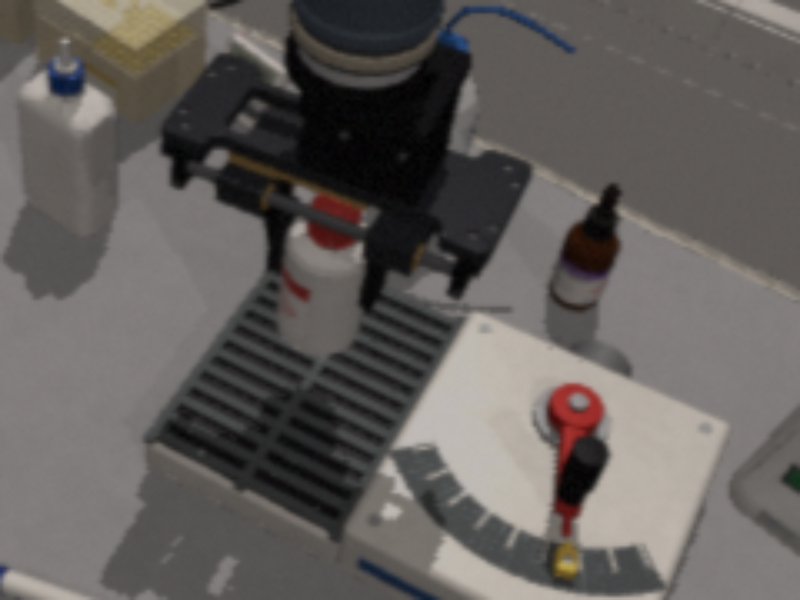

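The bottle hangs upright over the grille, its foot near (318,340), and the lever still points at the marker. I'll lower it gently.

Call:
drive_tool(
  moves="-0.1 -0.1 1.5 0 0 0 0.7; -0.2 -0.1 3 0 0 0 0.7; -0.2 -0.1 4.3 0 0 0 0.7; -0.2 -0.1 5.2 0 0 0 0.7; -0.2 -0.1 5.4 0 0 0 0.7",
)

```text
time: 11.08
tool_pos: [0.5515, 0.0225, 0.0903]
eef_rot: [3.142, -0.002, -2.992]
ft_force: [0.0, -0.4, -1.7]
finger_gap: 0.0512
grip_force: 25.0
```

Call:
drive_tool(
  moves="0 0 0.1 0 0 0 0.7; 0 0 0.2 0 0 0 0.7; 0 0 0.3 0 0 0 0.7; 0 0 0.4 0 0 0 0.7; 0 0 0.4 0 0 0 0.7",
)

```text
time: 11.7
tool_pos: [0.552, 0.0226, 0.0873]
eef_rot: [3.141, -0.0, -2.992]
ft_force: [0.3, 0.3, -1.8]
finger_gap: 0.0505
grip_force: 25.0
```

Call:
drive_tool(
  moves="0 0 0.1 0 0 0 0.7; 0 0 0.15 0 0 0 0.7; 0 0 0.2 0 0 0 0.7; 0 0 0.2 0 0 0 0.7; 0 0 0.2 0 0 0 0.7",
)

```text
time: 12.32
tool_pos: [0.5523, 0.0227, 0.086]
eef_rot: [3.141, 0.001, -2.992]
ft_force: [-1.9, 1.2, 5.4]
finger_gap: 0.0512
grip_force: 25.0
```

Contact: the force is now +5 N. I'll release slowly, then rise.

Call:
drive_tool(
  moves="0 0 0 0 0 0 0.35; 0 0 0 0 0 0 0.3; 0 0 0 0 0 0 0.2; 0 0 0 0 0 0 0.1; 0 0 0 0 0 0 0",
)

```text
time: 12.95
tool_pos: [0.552, 0.0226, 0.0852]
eef_rot: [3.142, -0.0, -2.992]
ft_force: [-0.3, -0.8, -0.2]
finger_gap: 0.0812
grip_force: 0.0
```

Call:
drive_tool(
  moves="0 0 0 0 0 0 0; 0 0 -3 0 0 0 0; 0 0 -7 0 0 0 0; 0 0 -12 0 0 0 0; 0 0 -15 0 0 0 0",
)

```text
time: 13.58
tool_pos: [0.5528, 0.0226, 0.2379]
eef_rot: [3.142, 0.003, -2.992]
ft_force: [0.3, -0.3, 0.3]
finger_gap: 0.0871
grip_force: 0.0
```

Call:
drive_tool(
  moves="0 3 0 0 0 0 0; 3 9 0 0 0 0 0; 6 15 0 0 0 0 0; 8 20 0 0 0 0 0; 8 20 0 0 0 0 0",
)

```text
time: 14.2
tool_pos: [0.4402, 0.2133, 0.2355]
eef_rot: [3.14, -0.0, -2.982]
ft_force: [0.3, -0.8, 0.1]
finger_gap: 0.0867
grip_force: 0.0
```

```bash
python3 -c "
from h import *
import cv2
a=camera('scene')[120:340,120:450,::-1];cv2.imwrite('pics/s8.png',cv2.resize(a,(800,533),interpolation=cv2.INTER_CUBIC))"
```

```text
(no output)
```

View pics/s8.png

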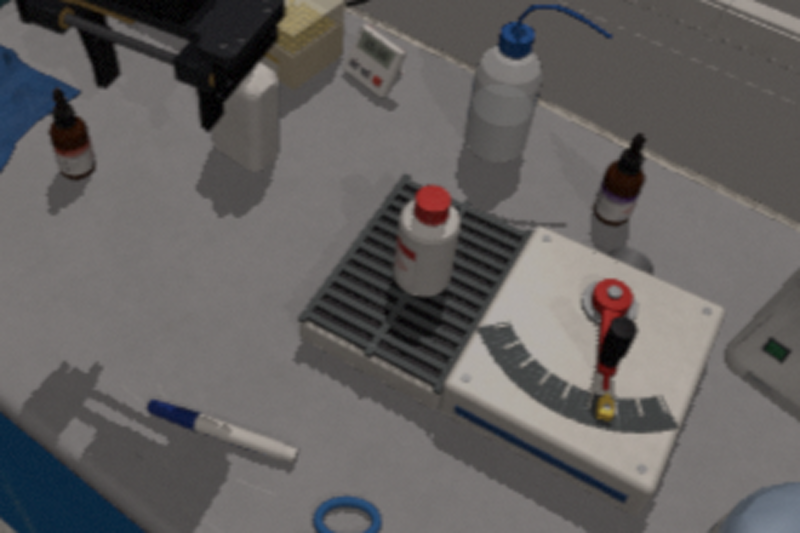

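The bottle stands upright on the grille with its cap at (433,200), the lever points at the marker (605,408) and the bystanders are in place. I'll check the position and hand in.

```bash
python3 -c "
from h import *
w=ray('scene',(298.6,202.5),.148);print(w)
if np.hypot(w[0]-.5514,w[1]-.0238)<.008: print(job_done())"
```

```text
[0.55006115 0.02218775 0.148     ]
the job is handed in; nothing more can be done
None
```

The job is handed in, with no verdict returned: the damper lever was set first, to within about 0.01 rad of the yellow marker by camera, and let go. The white bottle was then set down upright about 2 mm from the grille's centre, with the marker and other bottles looking unmoved in the last picture.

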